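# Lid the calorimeter and lift off its dust cover

## Task

Put the nested double lid on the calorimeter: pick the pair up from its wooden block by the inner lid's knob, carry the two lids together and lower them gently until the inner lid is fully seated in the metal vessel, then let go of the knob. Then take the outer dust cover alone and lift it off, leaving the inner lid seated and undisturbed so its thermometer hole is free. Finish still holding the dust cover, level and motionless, clear above the top of the knob; leave the beaker, bottle and stop-clock where they are.

Things in the scene. Friction and masses are not known exactly. Their poses are not given: they have to be found in the camera images.
- vessel: The calorimeter: an upright open aluminium cup, fixed to the bench, on a flat black foot 124 mm across and 5 mm high. Outside diameter 100 mm, height 100 mm, wall 4 mm (mouth 92 mm across). Origin at the centre of its underside on the bench, z up.
- vessel_rim (a point): Centre of the calorimeter's mouth, at rim height (100 mm above the bench).
- stand: Square wooden block 110 x 110 x 20 mm high, fixed to the bench, on which the nested lid pair starts, centred to within a few mm. Origin at the centre of its underside.
- inner_lid: Inner lid, loose, about 150 g, origin at the centre of its underside, z up. Heights above the origin: round plug 0 to 14 mm, 84 mm across, lower edge tapering to 72; flange 14 to 20 mm, 102 mm across, with a small dark thermometer hole (flat to the touch); stem 16 mm across; knob 48 to 76 mm. Seated, the plug has 4 mm clearance all round and the flange rests on the rim: origin 14 mm below the rim.
- inner_knob (a point): Centre of the top face of the inner lid's round black knob, 20 mm across and 28 mm high, 76 mm above the inner lid's origin. Nested, it sticks out 26 mm above the cover's collar. Lifting by the knob carries both lids, the cover riding loosely on the flange.
- outer_cover: Outer dust cover, loose, about 180 g, aluminium, origin at the centre of its lower edge, z up. Skirt 0 to 12 mm high, 114 mm outside, 108 mm inside diameter; flat plate 12 to 16 mm; collar 16 to 42 mm. Nested, the plate rests unfastened on the inner lid's flange (origin 8 mm above the inner lid's) with 3 mm clearance round the flange; raised 68 mm from there, it is above the knob.
- collar (a point): Centre of the upper rim of the cover's upright tubular collar, 42 mm above the cover's origin. Collar 42 mm outside and 32 mm inside diameter, open through the plate, 26 mm tall. It can be gripped from above across its outside, with the inner lid's knob standing between the fingers; lifting it takes the cover alone.
- beaker: Bystander: glass beaker 68 mm across, 90 mm high. Origin at the centre of its underside.
- reagent_bottle: Bystander: brown glass bottle 60 mm across, 120 mm high. Origin at the centre of its underside.
- stop_clock: Bystander: white box-shaped stop-clock 70 x 85 x 45 mm high. Origin at the centre of its underside.
Mind the look-alikes: they are no part of the job. There is more than one size of the outer_cover; the job needs the smallest. Several things look just like the vessel: the one meant starts farthest from the robot's base.

How it is judged:
On the way, in this order (a step that is already met when the one before it is completed fails the run):
1. the nested pair is lifted off the block together by the knob (z of inner_lid in the frame of stand above 0.035 m and contact force between the fingers and inner_lid above 0.5 N and z of outer_cover in the frame of inner_lid between 0.004 and 0.014 m and horizontal distance between outer_cover and inner_lid below 0.008 m), for 0.2 s.
2. the inner lid is seated in the vessel with the cover still nested on it, and the knob is let go (z of inner_lid in the frame of vessel between 0.082 and 0.0895 m and horizontal distance between inner_lid and vessel below 0.007 m and angle between inner_lid's own z axis and vertical below 0.06 rad and z of outer_cover in the frame of inner_lid between 0.004 and 0.014 m and horizontal distance between outer_cover and inner_lid below 0.008 m and contact force between the fingers and inner_lid below 0.05 N), for 0.2 s.
At the end, for the whole second after the job is handed in: Inner lid seated in the vessel (flange within 3.5 mm of the rim, centred within 7 mm, level within 0.06 rad), touched by nothing above; cover held by the fingers alone, still, level within 0.2 rad, lower edge at least 164 mm above the bench (over the knob); bystanders within 25 mm (z of inner_lid in the frame of vessel between 0.082 and 0.0895 m and horizontal distance between inner_lid and vessel below 0.007 m and angle between inner_lid's own z axis and vertical below 0.06 rad and z of outer_cover in the frame of vessel above 0.164 m and angle between outer_cover's own z axis and vertical below 0.2 rad and contact force between the fingers and outer_cover above 1 N and contact force between each of the fingers, outer_cover and inner_lid below 0.05 N and contact force between outer_cover and vessel below 0.05 N and linear speed of outer_cover below 0.03 m/s and linear speed of inner_lid below 0.02 m/s and distance of each of beaker, reagent_bottle, stop_clock from where it was at the start of the episode below 0.025 m); the arm keeps its last pose, push and grip.
It fails at once if the cover parts from the inner lid while the inner lid is not seated in the vessel, or the inner lid is unseated afterwards ((z of outer_cover in the frame of inner_lid above 0.02 m or horizontal distance between outer_cover and inner_lid above 0.03 m) and (z of inner_lid in the frame of vessel above 0.0915 m or horizontal distance between inner_lid and vessel above 0.009 m or angle between inner_lid's own z axis and vertical above 0.1 rad)).
It fails at once if the lids are dropped onto the vessel from more than 10 mm instead of lowered (horizontal distance between inner_lid and vessel below 0.08 m and z of inner_lid in the frame of vessel above 0.096 m and contact force between the fingers and inner_lid below 0.01 N and linear speed of inner_lid above 0.05 m/s).
It fails at once if the inner lid is pushed or banged into the vessel with over 60 N (contact force between inner_lid and vessel above 60 N).
It fails at once if a bystander is knocked or moved (distance of any of beaker, reagent_bottle, stop_clock from where it was at the start of the episode above 0.025 m).
It also fails if it takes over 45 s, if anything falls off the work surface, if the arm or the gripper's body presses on something with over 40 N, if the wrist force passes 120 N, or if a joint passes its speed limit or range.

## Robot

A 6-joint arm with a two-finger parallel gripper is mounted at the origin on the work surface. World frame = base frame: x ahead of the robot, y to its left, z up, the work surface at z = 0. Lengths are in m, angles in rad, forces in N, time in s.
With the tool pointing down it reaches from about 0.35 to 0.975 m from the base axis. Payload 4.9 kg.
Tool frame: the origin (TCP) lies midway between the tips of the shut fingers; the grasp point (between the pads) lies 19 mm behind it; z points along the fingers, y is the direction in which the jaws open and shut (so a half turn about z gives the same grasp; the last joint's range is limited). The gripper opens to 85 mm and grips with 20 to 120 N. Pads are 22 mm wide; open, the fingers measure 114 mm over their backs; the gripper's body (76 mm by 85 mm) begins 54 mm behind the grasp point. The pads swing forward as they close: fully open they stand 13 mm farther back than shut.
Start: joints at [1.056, 0.053, 1.613, -0, 1.476, -0.119], TCP at [0.241, 0.577, 0.231] pointing down, gripper open.
Joint ranges: [-3.01, 3.01], [-1.01, 2.22], [0.06, 2.58], [-1.02, 4.17], [0.09, 2.62], [-3.14, 3.14]. Speed limits (rad/s): [2.57, 2.57, 3.14, 3.14, 3.14, 3.14].

## Interface

Orientations are given as a rotation vector (axis times angle).
In Python, from station import ctrl gives the robot as it stands.
- The arm moves only by the tool apply_moves, never from a script. Its argument "rows" is a list of rows, each a list of 6 numbers: the shift along the tool's x, y, z in cm, then the turn, a rotation vector about the tool's x, y, z in units of 5 degrees (1.0 is 5 degrees). In form: [[x, y, z, rx, ry, rz], ...]. A call has 1 to 20 rows; each row is the pose to reach, as a shift and turn from the pose measured when the call began, along the tool's axes at that moment; what a row does not reach only later rows make up. A row lasts 1/10 s, in which the tool goes at most 50 mm and 8.59 degrees, less where a joint would pass 70% of its speed; a pose out of reach is approached as far as the arm can. A call with a gripper value outside its range is refused whole. "grip" is the closure, from 0 (fully open) to 1 (shut), set as the call begins (left out, the last holds). The fingers move at their own pace and stop on an object; "squeeze" is the grip in N (left out, the last holds). Time passes only in rows, so rows that repeat a pose let the fingers close. It gives the time, the measured TCP pose, the force and the opening at its end, in the units of the state.
- ctrl.get_obs(): the state, without advancing time (a new reading comes with each control period).
- ctrl.get_image(name): name is "side" or "top"; returns a dict with "color" (400x640x3 uint8, blue, green, red), "mtx" (3x3 intrinsics, pixels), "rvec" (rotation vector, rad) and "tvec" (3), from world to camera coordinates, as OpenCV has them. Camera axes: x right, y down, z forward; pixel columns grow to the right and rows downward; lengths in m; the calibration is good to about 2 mm. A picture is of the moment at which its call begins. There is no depth.
- ctrl.finish_job(): hands the job in, once; it reports no verdict.
The state is a dict: "t": time; "q": joint angles; "dq": joint speeds; "effort": joint torques, N m; "tool_pos": TCP position; "tool_rot": TCP orientation; "contact_force": force on the tool from outside, world axes, zero at the start; "wrist_torque": the same for the moment, N m; "opening": finger opening in m.
Only numpy, scipy, OpenCV 4.12 (cv2) and the standard library are available. Lean on these libraries where they do the work, as an engineer would, in place of code of your own. Each camera call takes 0.05 s, during which the arm holds its last target.

## Working session

There is one attempt and no reset: what is moved stays moved. The work goes in short steps, Python scripts to look and compute and a tool call to move; the robot and the scene stay as the last step left them, time stands still between calls to the robot, and variables do not carry over. Pictures are saved under pics/ and viewed, and the job is handed in when it is done.

Besides the shell and the picture viewer there is one more tool, called after ">>>" as a command line: name --pt "numbers of a row" for each row, then --argument value for the rest. apply_moves: Moves the arm, as the interface text tells. Its arguments: {"type":"object","properties":{"rows":{"type":"array","items":{"type":"array","items":{"type":"number"}}},"grip":{"type":"number"},"squeeze":{"type":"number"}},"required":["rows"]}

```bash
mkdir -p pics; ls; python3 - <<'E'
from station import ctrl
import cv2
print(ctrl.get_obs())
for n in("side","top"):
    d=ctrl.get_image(n);cv2.imwrite(f"pics/{n}0.png",d["color"]);print(n,d["mtx"],d["rvec"],d["tvec"])
E
```

```text
pics
{'t': 0.0, 'q': array([ 1.05595193e+00,  5.33807016e-02,  1.61426491e+00,  1.19926649e-05,
        1.47600270e+00, -1.19010616e-01]), 'dq': array([-0.00011945,  0.00099256,  0.0006663 , -0.00022097, -0.00203312,
       -0.00077466]), 'effort': array([ 6.22203679e-04, -3.93687272e+01, -3.70177925e+01, -5.46103945e-05,
        7.02900157e-03,  8.45989007e-06]), 'tool_pos': array([0.24068563, 0.57613538, 0.23006561]), 'tool_rot': array([-6.17596210e-01, -3.07962235e+00,  3.06172372e-03]), 'contact_force': array([ 0.33573261, -0.20564479,  0.1087595 ]), 'wrist_torque': array([ 0.04693666, -0.0024168 ,  0.03875897]), 'opening': 0.08493391038404334}
side [[449.78461784   0.         314.14841421]
 [  0.         449.78461784 195.17688422]
 [  0.           0.           1.        ]] [ 2.16975293 -0.31564089  0.13147889] [-0.50920014  0.17087132  1.26614274]
top [[376.47626756   0.         319.57882001]
 [  0.         376.47626756 199.35032085]
 [  0.           0.           1.        ]] [ 2.16795584 -2.16162451  0.11638803] [0.01200442 0.55302811 1.23579835]
```

View pics/side0.png

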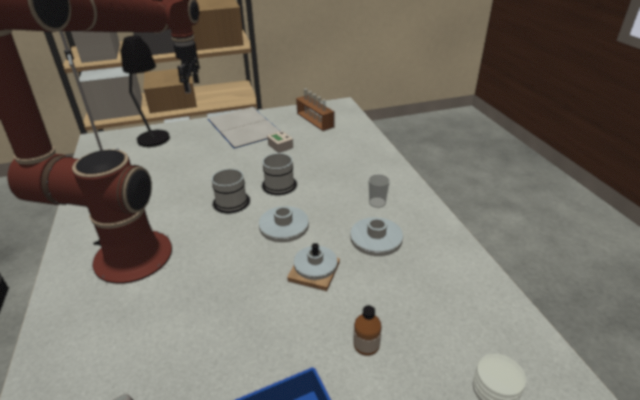

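View pics/top0.png

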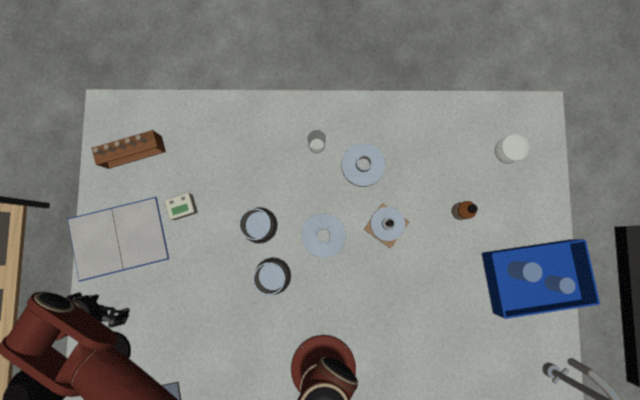

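The side view shows the nested pair on the wood block at (315,265), with the black knob at (315,250). The larger loose covers are at (283,222) and (377,234), and the vessels at (230,190) and (278,172). In the top view the pair is at (389,223), the vessels at (258,225) and (272,276), and the base at (323,368). I'll measure these next.

```bash
cat > h.py <<'E'
import numpy as np,cv2
from station import ctrl
def cam(n):
    d=ctrl.get_image(n);R=cv2.Rodrigues(np.array(d["rvec"],float))[0];d["R"]=R;d["t"]=np.array(d["tvec"],float).ravel();d["C"]=-R.T@d["t"];return d
def ray(d,u,v):
    r=d["R"].T@np.linalg.inv(d["mtx"])@np.array([u,v,1.]);return r/np.linalg.norm(r)
def plane(d,u,v,z):
    r=ray(d,u,v);return d["C"]+r*(z-d["C"][2])/r[2]
def tri(d1,p1,d2,p2):
    a,b=ray(d1,*p1),ray(d2,*p2);s=np.linalg.lstsq(np.c_[a,-b],d2["C"]-d1["C"],rcond=None)[0]
    x,y=d1["C"]+a*s[0],d2["C"]+b*s[1];return (x+y)/2,np.linalg.norm(x-y)
def proj(d,P):
    return cv2.projectPoints(np.array(P,float).reshape(-1,3),d["rvec"],d["tvec"],d["mtx"],None)[0].reshape(-1,2)
def crop(d,u,v,w,h,k,name):
    c=d["color"][v-h:v+h,u-w:u+w];cv2.imwrite("pics/"+name,cv2.resize(c,None,fx=k,fy=k,interpolation=cv2.INTER_CUBIC))
E
python3 - <<'E'
from h import *
t=cam("top");s=cam("side")
print(t["C"],s["C"])
for n,p in dict(vA=(258,225),vB=(272,276),).items(): print(n,plane(t,*p,0.1))
print(plane(t,389,223,.036),plane(t,363,165,.015),plane(t,323,235,.015))
crop(t,320,225,100,75,4,"tcrop.png");crop(s,300,220,100,75,4,"scrop.png")
E
```

```text
[0.41552065 0.01166785 1.28856052] [ 0.25362074 -1.04130677  0.86194893]
vA [0.46344803 0.20742852 0.1       ]
vB [0.30535141 0.16063424 0.1       ]
[ 0.47394594 -0.21733035  0.036     ] [ 0.67382418 -0.13522624  0.015     ] [0.43389055 0.00176114 0.015     ]
```

View pics/tcrop.png

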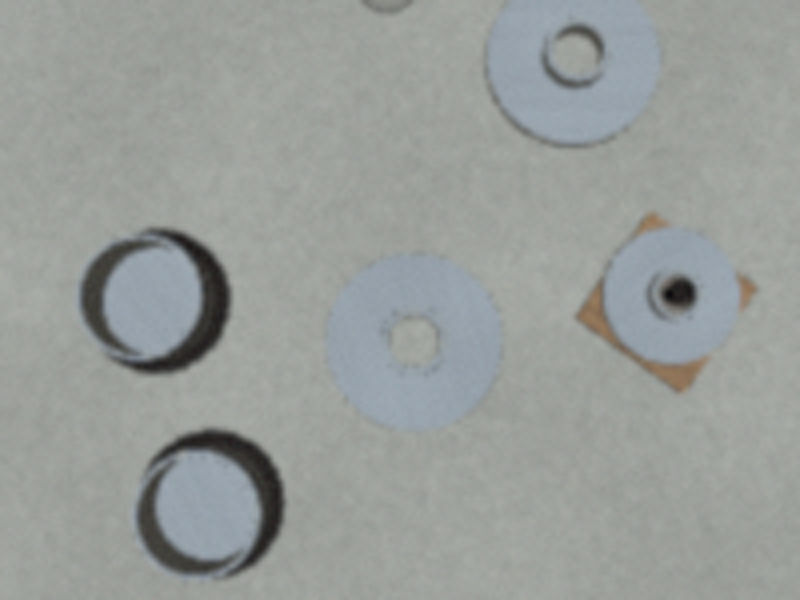

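View pics/scrop.png

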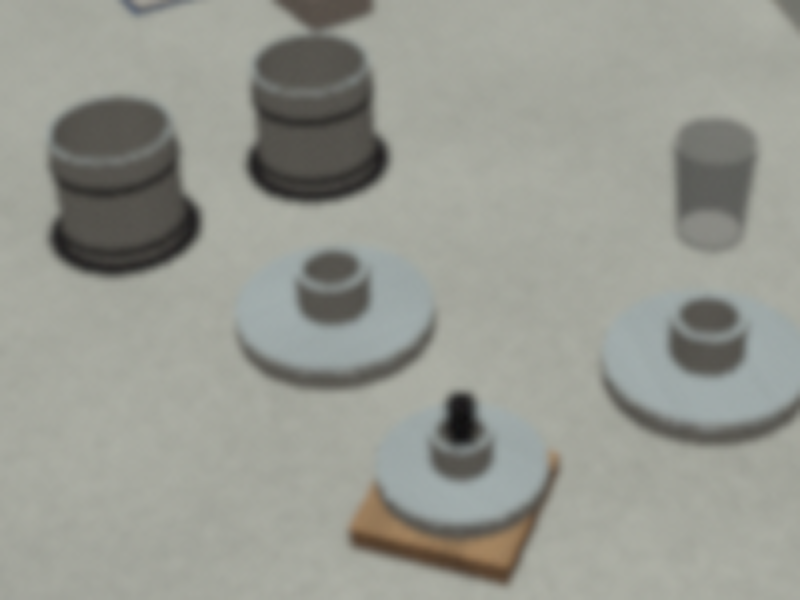

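```bash
python3 - <<'E'
from h import *
t=cam("top");s=cam("side")
print("base proj",proj(t,[[0,0,0]]),proj(s,[[0,0,0]]))
c=t["color"].astype(int)
print(c[223,372:408].tolist())
print(c[225,235:282].tolist())
E
```

```text
base proj [[323.23587163 367.82599286]] [[133.26012873 255.87721968]]
[[171, 160, 148], [172, 162, 151], [170, 161, 150], [172, 163, 152], [173, 164, 152], [173, 163, 153], [174, 165, 153], [171, 162, 151], [170, 160, 150], [142, 136, 127], [114, 111, 105], [143, 139, 132], [132, 132, 129], [83, 85, 87], [35, 37, 39], [11, 12, 17], [34, 32, 34], [38, 37, 40], [33, 30, 34], [29, 30, 32], [28, 27, 30], [76, 72, 69], [137, 134, 126], [159, 156, 147], [171, 163, 152], [176, 166, 155], [173, 163, 152], [177, 166, 155], [176, 166, 155], [176, 166, 156], [175, 167, 156], [179, 169, 157], [167, 160, 154], [122, 137, 152], [97, 123, 150], [103, 128, 151]]
[[160, 165, 161], [160, 165, 162], [159, 164, 161], [162, 165, 160], [157, 150, 144], [101, 97, 93], [57, 60, 61], [59, 63, 65], [60, 65, 67], [59, 62, 63], [88, 85, 81], [160, 150, 140], [174, 164, 153], [174, 164, 153], [172, 161, 151], [172, 163, 151], [172, 163, 152], [170, 161, 150], [171, 162, 149], [172, 163, 151], [171, 163, 152], [172, 163, 153], [170, 161, 150], [171, 161, 149], [170, 162, 151], [169, 159, 148], [171, 162, 152], [172, 161, 151], [172, 163, 152], [172, 163, 152], [173, 164, 153], [175, 165, 154], [171, 163, 151], [175, 165, 155], [164, 155, 145], [111, 109, 103], [57, 60, 61], [49, 52, 53], [38, 44, 45], [33, 35, 38], [36, 35, 38], [51, 52, 52], [100, 102, 102], [150, 154, 151], [159, 164, 161], [162, 169, 166], [158, 163, 159]]
```

```bash
cat >> h.py <<'E'
def circ(d,mask,z,r,c0,sect=None,it=8):
    """contour points of mask cast on plane z, trimmed fixed-radius circle fit"""
    from scipy.optimize import least_squares
    cs=cv2.findContours(mask.astype(np.uint8),cv2.RETR_LIST,cv2.CHAIN_APPROX_NONE)[0]
    P=np.array([plane(d,u,v,z)[:2] for c in cs for u,v in c[:,0]]);c=np.array(c0,float)
    k=P
    for tol in np.linspace(.02,.003,it):
        e=np.abs(np.linalg.norm(P-c,axis=1)-r);k=P[e<tol]
        if sect is not None: k=k[((k-c)@np.array(sect))>-.2*r]
        c=least_squares(lambda x:np.linalg.norm(k-x,axis=1)-r,c,loss="soft_l1",f_scale=.001).x
    a=np.unique((np.degrees(np.arctan2(*(k-c).T))//20)).size*20
    return c,np.std(np.linalg.norm(k-c,axis=1)-r)*1e3,len(k),a
E
python3 - <<'E'
from h import *
t=cam("top");s=cam("side")
for n,d in(("top",t),("side",s)):
    c=d["color"].astype(int);g=c.mean(2)
    dark=g<110
    for nm,c0 in(("A",(.463,.207)),("B",(.305,.16))):
        m=np.zeros(g.shape,bool);u,v=proj(d,[[*c0,.05]])[0].astype(int);w=40;m[v-w:v+w,u-w:u+w]=1
        print(n,nm,"foot z0",circ(d,dark&m,0.0,.062,c0),"foot top",circ(d,dark&m,0.005,.062,c0),"rim",circ(d,dark&m,.1,.050,c0),"in",circ(d,dark&m,.1,.046,c0))
    u,v=proj(d,[[.474,-.217,.07]])[0].astype(int);m=np.zeros(g.shape,bool);m[v-35:v+35,u-35:u+35]=1
    plate=(c[...,0]>c[...,2]+12)&(g>120)&m
    for z,r in((.044,.057),):print(n,"plate",circ(d,plate,z,r,(.474,-.217)))
    k=(g<45)&m;q=cv2.connectedComponentsWithStats(k.astype(np.uint8));print(n,"knob",q[2],q[3])
    hsv=cv2.cvtColor(d["color"],cv2.COLOR_BGR2HSV);wd=((c[...,2]-c[...,0])>20)&m
    rc=cv2.minAreaRect(np.argwhere(wd)[:,::-1].astype(np.float32));print("wood",rc,plane(d,*rc[0],.02))
E
```

```text
top A foot z0 (array([0.46836315, 0.22244364]), np.float64(1.4194605883640548), 84, 340) foot top (array([0.46801075, 0.22177089]), np.float64(1.3492345782450355), 80, 340) rim (array([0.46222314, 0.19817331]), np.float64(1.480821298630054), 87, 360) in (array([0.46639154, 0.2153789 ]), np.float64(1.3719490074600647), 63, 320)
top B foot z0 (array([0.29759267, 0.17332337]), np.float64(1.0982184627784597), 86, 320) foot top (array([0.29811176, 0.17286452]), np.float64(1.0178925658730218), 81, 320) rim (array([0.31032641, 0.15407004]), np.float64(1.3813701837837729), 85, 360) in (array([0.3004949 , 0.16672034]), np.float64(1.4561506055624027), 74, 360)
top plate (array([ 0.47747641, -0.20972718]), np.float64(1.1016736771379605), 41, 200)
top knob [[     0      0    640    400 255976]
 [   386    221      7      4     24]] [[319.49344079 199.49783573]
 [389.45833333 222.58333333]]
wood ((386.21142578125, 225.197998046875), (33.34273910522461, 32.851200103759766), 34.99201965332031) [ 0.46727774 -0.21075211  0.02      ]
side A foot z0 (array([0.46776161, 0.22699736]), np.float64(1.432641
[... 156 characters left out ...]
.3097428683844055), 26, 180) in (array([0.46769148, 0.21415466]), np.float64(1.629509485045978), 34, 240)
side B foot z0 (array([0.29761011, 0.17752819]), np.float64(1.363657921451591), 56, 280) foot top (array([0.29756416, 0.17087833]), np.float64(1.395433545905517), 53, 280) rim (array([0.29877587, 0.16016984]), np.float64(1.2549689282265688), 27, 180) in (array([0.29814589, 0.16438057]), np.float64(1.3541364781757734), 35, 260)Traceback (most recent call last):
  File "<stdin>", line 11, in <module>
  File "h.py", line 23, in circ
    e=np.abs(np.linalg.norm(P-c,axis=1)-r);k=P[e<tol]
                            ~^~
ValueError: operands could not be broadcast together with shapes (0,) (2,)
```

```bash
python3 - <<'E'
from h import *
t=cam("top");s=cam("side")
for n,d in(("top",t),("side",s)):
    c=d["color"].astype(int);g=c.mean(2)
    dark=g<110
    for nm,c0 in(("A",(.466,.217)),("B",(.299,.167))):
        m=np.zeros(g.shape,bool);u,v=proj(d,[[*c0,.05]])[0].astype(int);w=40;m[v-w:v+w,u-w:u+w]=1
        se=np.array(d["C"][:2])-c0;se/=np.linalg.norm(se)
        print(n,nm,"foot",circ(d,dark&m,0.005,.062,c0,se,12),"rim-in",circ(d,dark&m,.1,.046,c0,-se,12))
        if n=="top":
            bl=(c[...,0]>c[...,2]+12)&(g>120)&m
            q=cv2.connectedComponentsWithStats(cv2.erode(bl.astype(np.uint8),np.ones((2,2))));print(q[2][1:],q[3][1:])
    crop(d,*proj(d,[[.466,.217,.05]])[0].astype(int),34,34,11,n+"_v.png")
    crop(d,*proj(d,[[.472,-.212,.05]])[0].astype(int),30,30,12,n+"_p.png")
a,b=cv2.imread("pics/top_v.png"),cv2.imread("pics/side_v.png")
f=lambda x:cv2.resize(x,(390,390))
cv2.imwrite("pics/v.png",np.hstack([f(a),f(b)]))
cv2.imwrite("pics/p.png",np.hstack([f(cv2.imread("pics/top_p.png")),f(cv2.imread("pics/side_p.png"))]))
for d in(t,s):print(proj(d,[[.466,.217,.05]])[0].astype(int),proj(d,[[.472,-.212,.05]])[0].astype(int))
E
```

```text
top A foot (array([0.46813958, 0.22179182]), np.float64(1.2346640759095744), 54, 220) rim-in (array([0.46642459, 0.21760133]), np.float64(1.341375164694449), 43, 200)
[[247 212  23  27 447]] [[258.28411633 224.98210291]]
top B foot (array([0.29728028, 0.17330638]), np.float64(1.287137042432416), 57, 220) rim-in (array([0.2993874 , 0.16922395]), np.float64(1.1433229060048609), 45, 200)
[[254 237   8   2  10]
 [303 237   8  15  86]
 [260 264  24  26 480]] [[257.7        237.2       ]
 [307.24418605 242.47674419]
 [272.07083333 276.80625   ]]
side A foot (array([0.46688435, 0.22084537]), np.float64(1.6363347771413528), 39, 200) rim-in (array([0.46559075, 0.21390038]), np.float64(1.8545209927833215), 28, 180)
side B foot (array([0.29712979, 0.17117424]), np.float64(1.3531191294377003), 45, 200) rim-in (array([0.29842668, 0.164574  ]), np.float64(1.2403450751181908), 30, 180)
[257 224] [388 223]
[277 173] [314 258]
```

View pics/v.png

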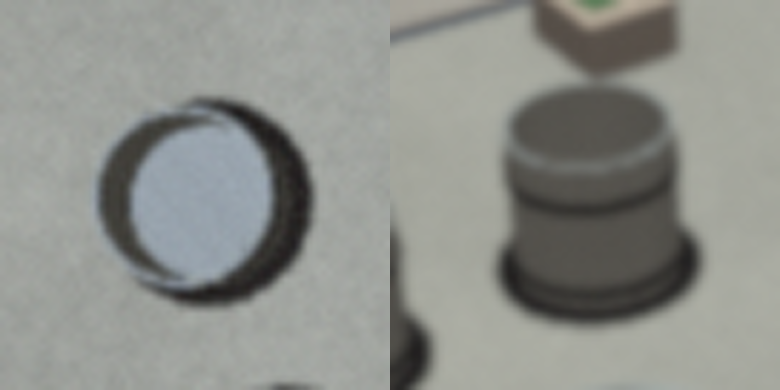

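View pics/p.png

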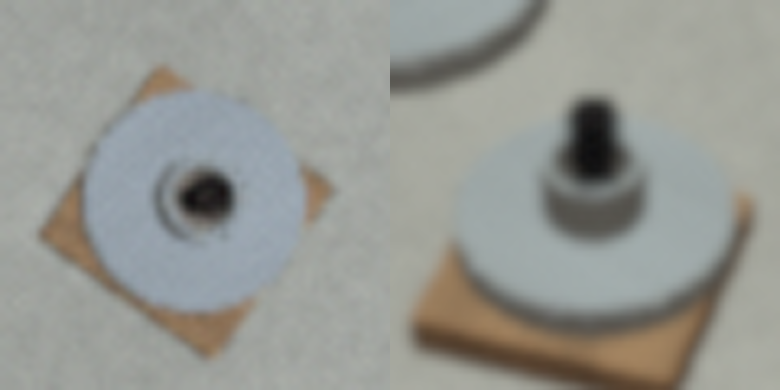

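```bash
python3 - <<'E'
from h import *
t=cam("top");s=cam("side")
print("foot",plane(t,259.4,225.1,.003),"rim top",plane(t,255.8,224.3,.1),"rim side",plane(s,278.1,161.2,.1))
for x in(.464,.467,.47):
  for y in (.215,.22,.225):
    a=np.linspace(0,2*np.pi,90);o=[]
    for d in(t,s):
      for r,z in((.05,.1),(.062,.0)):
        q=proj(d,np.c_[x+r*np.cos(a),y+r*np.sin(a),0*a+z]);o.append((q.min(0).round(1).tolist(),q.max(0).round(1).tolist()))
    print(x,y,o)
# plate extents
c=t["color"].astype(int);
pl=((c[...,0]-c[...,2])>8);pl[:, :370]=0;pl[:,410:]=0;pl[:200]=0;pl[250:]=0
q=cv2.connectedComponentsWithStats(cv2.morphologyEx(pl.astype(np.uint8),cv2.MORPH_OPEN,np.ones((3,3))));print(q[2],q[3])
i=1+np.argmax(q[2][1:,4]);cs=cv2.findContours((q[1]==i).astype(np.uint8),0,1)[0];e=cv2.fitEllipse(max(cs,key=len));print(e,plane(t,*e[0],.044))
k=[]
for d,w in((t,(380,398,214,232)),(s,(306,322,241,262))):
    g=d["color"].mean(2);sub=g[w[2]:w[3],w[0]:w[1]];ys,xs=np.nonzero(sub<65);print("knob",xs.min()+w[0],xs.max()+w[0],ys.min()+w[2],ys.max()+w[2],xs.mean()+w[0],ys.mean()+w[2])
    print(proj(d,[[.475,-.21,.096],[.475,-.21,.082],[.475,-.21,.068]]))
E
```

```text
foot [0.467033   0.21862248 0.003     ] rim top [0.4656318  0.21441373 0.1       ] rim side [0.46967102 0.21324336 0.1       ]
0.464 0.215 [([239.8, 209.0], [271.5, 240.8]), ([242.4, 207.9], [278.7, 244.3]), ([261.0, 153.5], [291.5, 169.4]), ([260.1, 176.4], [296.6, 197.0])]
0.464 0.22 [([238.2, 209.0], [269.9, 240.8]), ([241.0, 207.9], [277.3, 244.3]), ([260.7, 152.8], [291.2, 168.6]), ([259.9, 175.7], [296.2, 196.2])]
0.464 0.225 [([236.6, 209.0], [268.3, 240.8]), ([239.5, 207.9], [275.8, 244.3]), ([260.5, 152.1], [290.8, 167.8]), ([259.6, 175.0], [295.9, 195.3])]
0.467 0.215 [([239.8, 208.1], [271.5, 239.8]), ([242.5, 207.1], [278.7, 243.4]), ([261.9, 153.4], [292.4, 169.2]), ([261.0, 176.3], [297.4, 196.8])]
0.467 0.22 [([238.2, 208.1], [269.9, 239.8]), ([241.0, 207.1], [277.3, 243.4]), ([261.6, 152.7], [292.1, 168.4]), ([260.8, 175.6], [297.1, 196.0])]
0.467 0.225 [([236.6, 208.1], [268.3, 239.8]), ([239.5, 207.1], [275.8, 243.4]), ([261.4, 152.0], [291.7, 167.6]), ([260.5, 174.8], [296.7, 195.2])]
0.47 0.215 [([239.8, 207.1], [271.5, 238.8]), ([242.5, 206.2], [278.8, 242.5]), (
[... 204 characters left out ...]
 195.8])]
0.47 0.225 [([236.6, 207.1], [268.3, 238.8]), ([239.6, 206.2], [275.8, 242.5]), ([262.3, 151.8], [292.6, 167.5]), ([261.4, 174.7], [297.6, 195.0])]
[[     0      0    640    400 255204]
 [   371    207     34     34    796]] [[319.28806367 199.4254949 ]
 [387.44849246 223.38693467]]
((387.47796630859375, 223.37782287597656), (32.691734313964844, 32.94996643066406), 115.1429214477539) [ 0.47231163 -0.21082234  0.044     ]
knob 386 392 220 225 389.3142857142857 222.8
[[390.12930778 221.78505853]
 [389.32020746 222.00085269]
 [388.52957502 222.2117213 ]]
knob 311 318 244 255 314.7285714285714 249.9
[[315.25757642 244.2574604 ]
 [315.37380324 248.35837059]
 [315.48840467 252.40193074]]
```

```bash
cat >> h.py <<'E'
from scipy.spatial.transform import Rotation as Ro
def togo(p,level=True):
    o=ctrl.get_obs();R=Ro.from_rotvec(o["tool_rot"]);d=R.inv().apply(np.array(p)-o["tool_pos"])*100
    z=R.apply([0,0,1]);ax=np.cross(z,[0,0,-1]);tilt=R.inv().apply(ax)/np.radians(5)
    print("t",o["t"],"pos",o["tool_pos"].round(4),"yaxis",R.apply([0,1,0]).round(3),"q",o["q"].round(2),"F",o["contact_force"].round(2),"open",round(o["opening"],4));print("shift cm",d.round(2),"level turn",tilt.round(3))
E
python3 -c "
from h import *
togo([.473,-.211,.16])"
```

```text
t 0.6 pos [0.241  0.5767 0.2313] yaxis [0.386 0.923 0.   ] q [ 1.06  0.05  1.61  0.    1.48 -0.12] F [-0.02  0.18 -0.07] open 0.0852
shift cm [-51.78 -63.73   7.13] level turn [ 0. -0. -0.]
```

>>> apply_moves --pt "-2 -2.5 0 0 0 0" --pt "-4 -5 0 0 0 0" --pt "-7 -8.6 0 0 0 0" --pt "-10 -12.3 0 0 0 0" --pt "-13 -16 0 0 0 0" --pt "-16 -19.7 0 0 0 0" --pt "-19 -23.4 0 0 0 0" --pt "-22 -27 0 0 0 0" --pt "-25 -30.8 0 0 0 0" --pt "-28 -34.5 0 0 0 0" --pt "-31 -38.2 0 0 0 0" --pt "-34 -41.8 0 0 0 0" --pt "-37 -45.5 0 0 0 0" --pt "-40 -49.2 0 0 0 0" --pt "-43 -52.9 0 0 0 0" --pt "-46 -56.6 0 0 0 0" --pt "-48.5 -59.7 0 0 0 0" --pt "-50.5 -62.2 1 0 0 0" --pt "-51.78 -63.73 2 0 0 0" --pt "-51.78 -63.73 3 0 0 0" --grip 0

```text
t: 2.6
tool_pos: [0.4733, -0.2131, 0.201]
tool_rot: [0.622, 3.079, -0.001]
contact_force: [-0.3, 0.8, -0.6]
opening: 0.0855
```

```bash
python3 - <<'E'
from h import *
togo([.473,-.211,.16])
t=cam("top");s=cam("side")
f=lambda d,u,v,w:cv2.resize(d["color"][v-w:v+w,u-w:u+w],(390,390),interpolation=cv2.INTER_CUBIC)
cv2.imwrite("pics/p2.png",np.hstack([f(t,388,223,50),f(s,314,235,50)]))
E
```

```text
t 2.6 pos [ 0.4733 -0.2131  0.201 ] yaxis [ 0.388  0.922 -0.   ] q [-0.57 -0.18  1.89 -0.    1.44 -1.74] F [-0.33  0.8  -0.62] open 0.0855
shift cm [0.11 0.19 4.1 ] level turn [-0.003  0.003  0.   ]
```

View pics/p2.png

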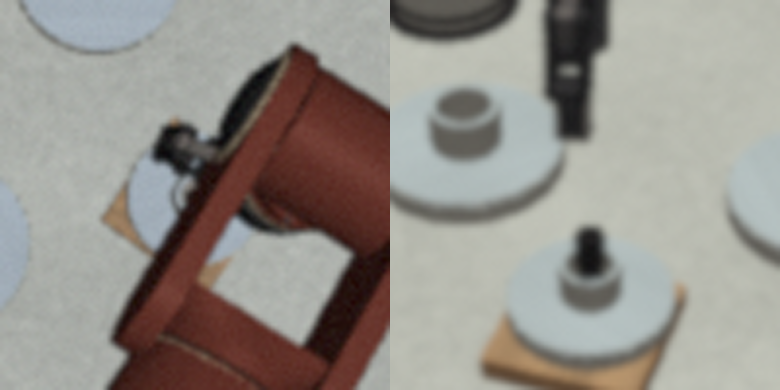

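The wrist now hides the pair from above. The side view shows the fingers at about x 587 of the crop, straddling the knob at 590. I'm going down over the knob.

>>> apply_moves --pt "0.1 0.2 2 0 0 0" --pt "0.1 0.2 4 0 0 0" --pt "0.1 0.2 6 0 0 0" --pt "0.1 0.2 8 0 0 0" --pt "0.1 0.2 10 0 0 0" --pt "0.1 0.2 11.5 0 0 0" --pt "0.1 0.2 12.3 0 0 0" --pt "0.1 0.2 12.6 0 0 0" --pt "0.1 0.2 12.6 0 0 0"

```text
t: 3.6
tool_pos: [0.4716, -0.2076, 0.0736]
tool_rot: [-0.618, -3.077, -0.003]
contact_force: [-0.3, 0.4, 0.1]
opening: 0.0856
```

```bash
python3 - <<'E'
from h import *
togo([.473,-.211,.073])
t=cam("top");s=cam("side")
f=lambda d,u,v,w:cv2.resize(d["color"][v-w:v+w,u-w:u+w],(390,390),interpolation=cv2.INTER_CUBIC)
cv2.imwrite("pics/p3.png",np.hstack([f(t,388,223,40),f(s,314,245,40)]))
E
```

```text
t 3.6 pos [ 0.4716 -0.2076  0.0736] yaxis [0.386 0.923 0.001] q [-0.56 -0.05  2.    0.    1.2  -1.73] F [-0.34  0.35  0.09] open 0.0856
shift cm [-0.26 -0.26  0.05] level turn [ 0.012 -0.041  0.   ]
```

View pics/p3.png

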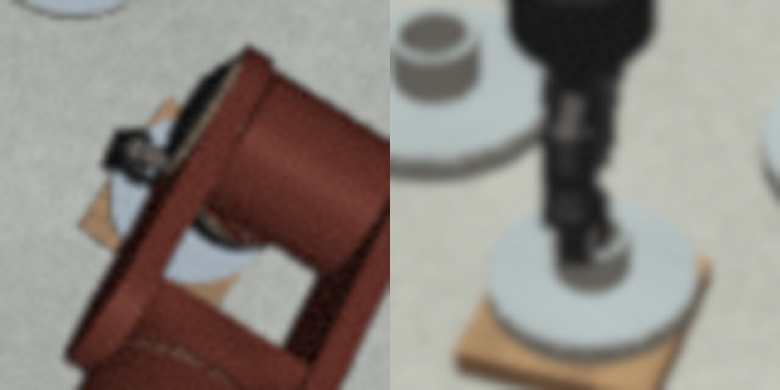

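>>> apply_moves --pt "-0.2 -0.2 0 0 0 0" --pt "-0.2 -0.2 0 0 0 0" --pt "-0.2 -0.2 0 0 0 0"

```text
t: 4.0
tool_pos: [0.4735, -0.2111, 0.0749]
tool_rot: [-0.619, -3.079, -0.001]
contact_force: [0.1, 0.5, -1.2]
opening: 0.0857
```

```bash
python3 -c "
from h import *
togo([.473,-.211,.073])
togo([.473,-.211,.073])"
```

```text
t 4.0 pos [ 0.4735 -0.2111  0.0749] yaxis [0.386 0.922 0.001] q [-0.56 -0.05  1.99  0.    1.2  -1.74] F [ 0.1   0.48 -1.17] open 0.0857
shift cm [ 0.05 -0.01  0.19] level turn [ 0.008 -0.015 -0.   ]
t 4.0 pos [ 0.4735 -0.2111  0.0749] yaxis [0.386 0.922 0.001] q [-0.56 -0.05  1.99  0.    1.2  -1.74] F [ 0.1   0.48 -1.17] open 0.0857
shift cm [ 0.05 -0.01  0.19] level turn [ 0.008 -0.015 -0.   ]
```

>>> apply_moves --pt "0.05 0 0.1 0 0 0" --pt "0.05 0 0.1 0 0 0" --pt "0.05 0 0.1 0 0 0" --pt "0.05 0 0.1 0 0 0" --pt "0.05 0 0.1 0 0 0" --pt "0.05 0 0.1 0 0 0" --pt "0.05 0 0.1 0 0 0" --pt "0.05 0 0.1 0 0 0" --pt "0.05 0 0.1 0 0 0" --pt "0.05 0 0.1 0 0 0" --grip 1 --squeeze 50

```text
t: 5.0
tool_pos: [0.473, -0.2111, 0.074]
tool_rot: [-0.619, -3.079, -0.001]
contact_force: [-1.0, -2.3, 0.5]
opening: 0.0182
```

```bash
python3 - <<'E'
from h import *
togo([.473,-.211,.073])
s=cam("side")
f=lambda d,u,v,w:cv2.resize(d["color"][v-w:v+w,u-w:u+w],(500,500),interpolation=cv2.INTER_CUBIC)
cv2.imwrite("pics/p4.png",f(s,314,250,35))
E
```

```text
t 5.0 pos [ 0.473  -0.2111  0.074 ] yaxis [0.386 0.922 0.   ] q [-0.56 -0.05  1.99 -0.    1.2  -1.74] F [-1.04 -2.3   0.52] open 0.0182
shift cm [0.01 0.01 0.1 ] level turn [ 0.002 -0.012 -0.   ]
```

View pics/p4.png

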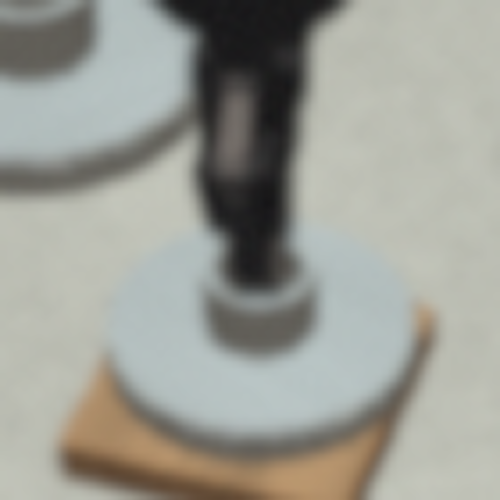

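>>> apply_moves --pt "0 0 -0.3 0 0 0" --pt "0 0 -1 0 0 0" --pt "0 0 -2 0 0 0" --pt "0 0 -3 0 0 0" --pt "0 0 -4 0 0 0" --pt "0 0 -5 0 0 0" --pt "0 0 -5 0 0 0" --pt "0 0 -5 0 0 0"

```text
t: 5.85
tool_pos: [0.4732, -0.2112, 0.1244]
tool_rot: [-0.619, -3.08, -0.0]
contact_force: [0.3, -0.0, -3.9]
opening: 0.0179
```

```bash
python3 - <<'E'
from h import *
togo([.4675,.218,.215])
s=cam("side")
f=lambda d,u,v,w:cv2.resize(d["color"][v-w:v+w,u-w:u+w],(500,500),interpolation=cv2.INTER_CUBIC)
cv2.imwrite("pics/p5.png",f(s,314,240,45))
E
```

```text
t 5.85 pos [ 0.4732 -0.2112  0.1244] yaxis [0.386 0.922 0.   ] q [-0.56 -0.11  1.96  0.    1.3  -1.74] F [ 0.27 -0.04 -3.86] open 0.0179
shift cm [17.11 39.37 -9.05] level turn [ 0.001 -0.004 -0.   ]
```

View pics/p5.png

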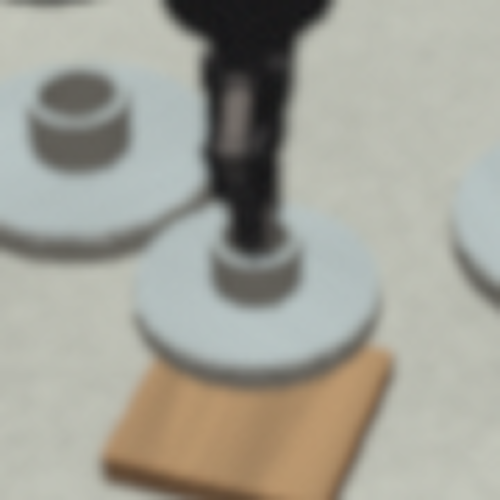

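Both lids are off the block together, level, with about 3.9 N on the wrist. Now carrying them to the vessel.

>>> apply_moves --pt "0 0 -2 0 0 0" --pt "0 0 -4 0 0 0" --pt "0.3 0.7 -6 0 0 0" --pt "1 2.3 -8 0 0 0" --pt "2 4.6 -9 0 0 0" --pt "3.2 7.4 -9 0 0 0" --pt "4.6 10.6 -9 0 0 0" --pt "6 13.8 -9 0 0 0" --pt "7.4 17 -9 0 0 0" --pt "8.8 20.3 -9 0 0 0" --pt "10.2 23.5 -9 0 0 0" --pt "11.6 26.7 -9 0 0 0" --pt "13 29.9 -9 0 0 0" --pt "14.2 32.7 -9 0 0 0" --pt "15.3 35.2 -9 0 0 0" --pt "16.1 37.1 -9 0 0 0" --pt "16.7 38.4 -9 0 0 0" --pt "17 39.1 -9 0 0 0" --pt "17.1 39.4 -9 0 0 0" --pt "17.1 39.4 -9 0 0 0"

```text
t: 7.9
tool_pos: [0.4675, 0.2181, 0.2139]
tool_rot: [-0.619, -3.078, 0.0]
contact_force: [-0.8, -1.0, -3.4]
opening: 0.018
```

>>> apply_moves --pt "0 0 0 0 0 0" --pt "0 0 0 0 0 0"

```text
t: 8.1
tool_pos: [0.4676, 0.2174, 0.2139]
tool_rot: [-0.621, -3.078, 0.0]
contact_force: [-0.6, -0.3, -3.1]
opening: 0.0182
```

```bash
python3 - <<'E'
from h import *
togo([.4675,.218,.215])
s=cam("side");t=cam("top")
f=lambda d,u,v,w:cv2.resize(d["color"][v-w:v+w,u-w:u+w],(400,400),interpolation=cv2.INTER_CUBIC)
cv2.imwrite("pics/p6.png",np.hstack([f(t,257,225,45),f(s,277,155,45)]))
E
```

```text
t 8.1 pos [0.4676 0.2174 0.2139] yaxis [ 0.387  0.922 -0.001] q [ 0.29 -0.2   1.88  0.    1.46 -0.88] F [-0.58 -0.29 -3.13] open 0.0182
shift cm [ 0.03  0.05 -0.11] level turn [-0.007 -0.018 -0.   ]
```

View pics/p6.png

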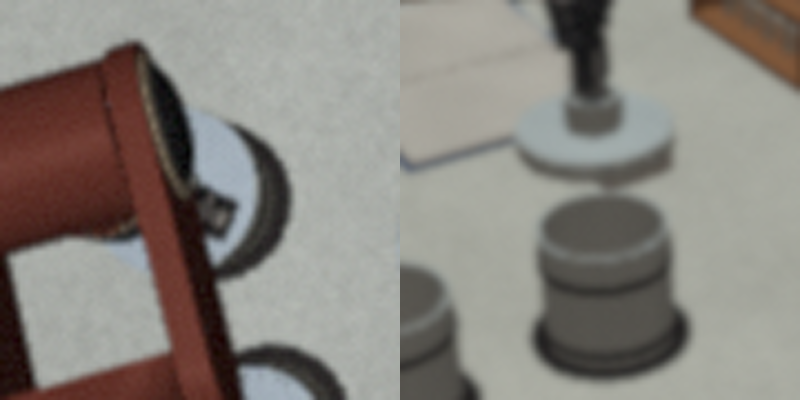

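```bash
python3 - <<'E'
from h import *
s=cam("side");t=cam("top")
c=s["color"];crop(s,278,140,30,30,12,"p7.png")
im=cv2.imread("pics/p7.png");a=np.linspace(0,2*np.pi,60)
for r,z,col in((.057,.1854,(0,0,255)),(.057,.1694,(0,255,0)),(.036,.1614,(255,0,0)),(.05,.1,(0,255,255)),(.021,.2114,(255,0,255))):
    q=proj(s,np.c_[.4676+r*np.cos(a),.2174+r*np.sin(a),0*a+z])
    for p in q:
        p=(p-[248,110]+.5)*12-.5;cv2.circle(im,tuple(int(x) for x in p),1,col,-1)
cv2.imwrite("pics/p8.png",np.hstack([im]));
E
```

```text
(no output)
```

View pics/p8.png

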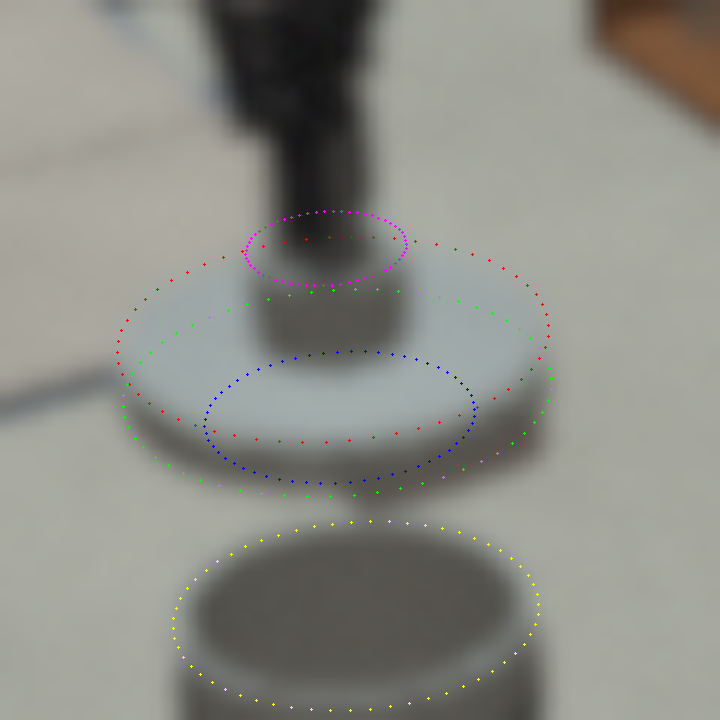

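The brown area at lower right is the stop-clock behind the vessel, so the lids are level. The rim ellipse lies within about 1.5 mm of the prediction. I'll shift slightly, lower to just above the rim and look again.

>>> apply_moves --pt "0.1 0.15 0.5 0 0 0" --pt "0.1 0.15 1.5 0 0 0" --pt "0.1 0.15 2.5 0 0 0" --pt "0.1 0.15 3.5 0 0 0" --pt "0.1 0.15 4.3 0 0 0" --pt "0.1 0.15 4.8 0 0 0" --pt "0.1 0.15 5 0 0 0" --pt "0.1 0.15 5 0 0 0"

```text
t: 9.1
tool_pos: [0.4671, 0.2195, 0.1637]
tool_rot: [-0.62, -3.078, 0.0]
contact_force: [-0.4, 0.1, -3.0]
opening: 0.0184
```

```bash
python3 - <<'E'
from h import *
togo([.4675,.219,.164])
s=cam("side");t=cam("top");a=np.linspace(0,2*np.pi,80);p=ctrl.get_obs()["tool_pos"];lz=p[2]-.054
out=[]
for d,(u,v) in((t,(257,225)),(s,(278,155))):
    im=cv2.resize(d["color"][v-27:v+27,u-27:u+27],(396*1,396),interpolation=cv2.INTER_CUBIC);k=396/54
    for r,z,col,c in((.057,lz+.024,(0,0,255),p),(.057,lz+.008,(0,255,0),p),(.05,.1,(0,255,255),(.4675,.219)),(.062,0,(255,255,0),(.4675,.219)),(.021,lz+.05,(255,0,255),p)):
        for q in proj(d,np.c_[c[0]+r*np.cos(a),c[1]+r*np.sin(a),0*a+z]):
            q=(q-[u-27,v-27]+.5)*k-.5;cv2.circle(im,tuple(int(x) for x in q),1,col,-1)
    out.append(im)
cv2.imwrite("pics/p9.png",np.hstack(out))
E
```

```text
t 9.1 pos [0.4671 0.2195 0.1637] yaxis [ 0.387  0.922 -0.001] q [ 0.29 -0.16  1.93  0.    1.37 -0.88] F [-0.42  0.06 -3.05] open 0.0184
shift cm [-0.06 -0.03 -0.03] level turn [-0.006 -0.021  0.   ]
```

View pics/p9.png

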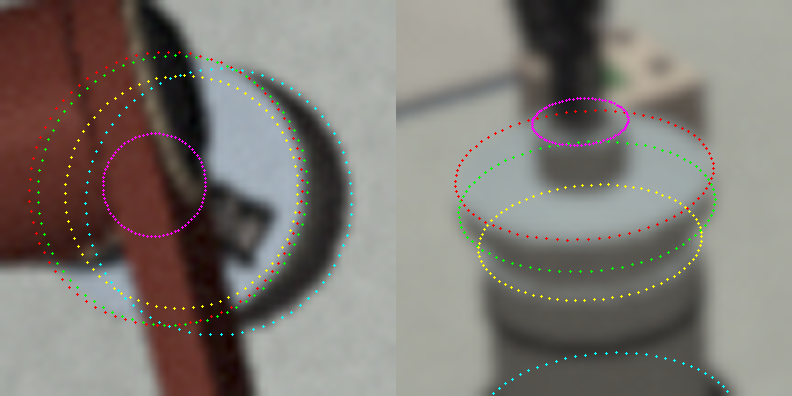

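>>> apply_moves --pt "-0.15 0 0.1 0 0 0" --pt "-0.15 0 0.3 0 0 0" --pt "-0.15 0 0.5 0 0 0" --pt "-0.15 0 0.7 0 0 0" --pt "-0.15 0 0.9 0 0 0" --pt "-0.15 0 1.1 0 0 0" --pt "-0.15 0 1.3 0 0 0" --pt "-0.15 0 1.4 0 0 0" --pt "-0.15 0 1.4 0 0 0"

```text
t: 10.1
tool_pos: [0.4687, 0.219, 0.1502]
tool_rot: [-0.62, -3.079, -0.0]
contact_force: [-0.4, -1.0, -3.3]
opening: 0.0179
```

>>> apply_moves --pt "0 0 0.1 0 0 0" --pt "0 0 0.2 0 0 0" --pt "0 0 0.3 0 0 0" --pt "0 0 0.4 0 0 0" --pt "0 0 0.5 0 0 0" --pt "0 0 0.6 0 0 0" --pt "0 0 0.6 0 0 0"

```text
t: 10.8
tool_pos: [0.4686, 0.219, 0.144]
tool_rot: [-0.62, -3.078, -0.0]
contact_force: [-0.0, -0.3, -3.2]
opening: 0.0181
```

>>> apply_moves --pt "0 0 0.1 0 0 0" --pt "0 0 0.2 0 0 0" --pt "0 0 0.3 0 0 0" --pt "0 0 0.3 0 0 0"

```text
t: 11.2
tool_pos: [0.4685, 0.219, 0.1408]
tool_rot: [-0.62, -3.078, 0.0]
contact_force: [0.7, -0.5, -3.2]
opening: 0.0183
```

>>> apply_moves --pt "0 0 0.05 0 0 0" --pt "0 0 0.1 0 0 0" --pt "0 0 0.1 0 0 0"

```text
t: 11.5
tool_pos: [0.4686, 0.2189, 0.1401]
tool_rot: [-0.62, -3.078, 0.0]
contact_force: [-1.7, -0.6, -0.7]
opening: 0.018
```

>>> apply_moves --pt "0 0 0.05 0 0 0" --pt "0 0 0.05 0 0 0"

```text
t: 11.7
tool_pos: [0.4686, 0.2189, 0.14]
tool_rot: [-0.62, -3.078, 0.0]
contact_force: [-1.0, -1.5, 0.6]
opening: 0.0182
```

```bash
python3 - <<'E'
from h import *
togo([.4685,.219,.14])
s=cam("side");t=cam("top");a=np.linspace(0,2*np.pi,80);p=ctrl.get_obs()["tool_pos"];lz=.086
out=[]
for d,(u,v) in((t,(257,225)),(s,(278,160))):
    im=cv2.resize(d["color"][v-27:v+27,u-27:u+27],(396*1,396),interpolation=cv2.INTER_CUBIC);k=396/54
    for r,z,col,c in((.057,lz+.024,(0,0,255),p),(.057,lz+.008,(0,255,0),p),(.062,0,(255,255,0),(.4675,.219))):
        for q in proj(d,np.c_[c[0]+r*np.cos(a),c[1]+r*np.sin(a),0*a+z]):
            q=(q-[u-27,v-27]+.5)*k-.5;cv2.circle(im,tuple(int(x) for x in q),1,col,-1)
    out.append(im)
cv2.imwrite("pics/p10.png",np.hstack(out))
E
```

```text
t 11.7 pos [0.4686 0.2189 0.14  ] yaxis [ 0.387  0.922 -0.001] q [ 0.29 -0.13  1.95  0.    1.33 -0.88] F [-1.   -1.51  0.57] open 0.0182
shift cm [0.01 0.01 0.  ] level turn [-0.006 -0.017 -0.   ]
```

View pics/p10.png

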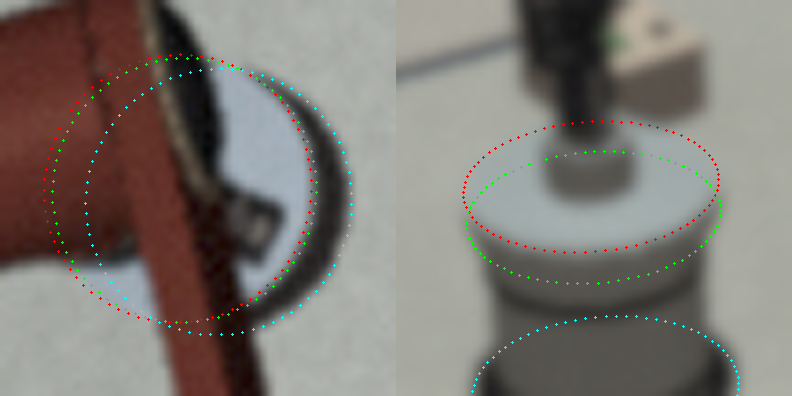

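The cover sits at the predicted seated height in the side view, and the wrist no longer carries its weight. Letting go of the knob.

>>> apply_moves --pt "0 0 0 0 0 0" --pt "0 0 0 0 0 0" --pt "0 0 0 0 0 0" --pt "0 0 0 0 0 0" --pt "0 0 0 0 0 0" --pt "0 0 0 0 0 0" --pt "0 0 0 0 0 0" --pt "0 0 0 0 0 0" --pt "0 0 0 0 0 0" --pt "0 0 0 0 0 0" --grip 0

```text
t: 12.8
tool_pos: [0.4686, 0.2189, 0.14]
tool_rot: [-0.62, -3.078, 0.0]
contact_force: [-0.2, -1.0, -0.5]
opening: 0.0854
```

```bash
python3 - <<'E'
from h import *
togo([.4685,.219,.115])
s=cam("side");t=cam("top");a=np.linspace(0,2*np.pi,80);p=(.4686,.2189);lz=.086
out=[]
for d,(u,v) in((t,(257,225)),(s,(278,160))):
    im=cv2.resize(d["color"][v-27:v+27,u-27:u+27],(396*1,396),interpolation=cv2.INTER_CUBIC);k=396/54
    for r,z,col,c in((.057,lz+.024,(0,0,255),p),(.021,lz+.05,(0,255,0),p)):
        for q in proj(d,np.c_[c[0]+r*np.cos(a),c[1]+r*np.sin(a),0*a+z]):
            q=(q-[u-27,v-27]+.5)*k-.5;cv2.circle(im,tuple(int(x) for x in q),1,col,-1)
    out.append(im)
cv2.imwrite("pics/p11.png",np.hstack(out))
E
```

```text
t 12.8 pos [0.4686 0.2189 0.14  ] yaxis [ 0.387  0.922 -0.   ] q [ 0.29 -0.13  1.95  0.    1.33 -0.88] F [-0.23 -0.98 -0.54] open 0.0854
shift cm [0.01 0.   2.5 ] level turn [-0.006 -0.016 -0.   ]
```

View pics/p11.png

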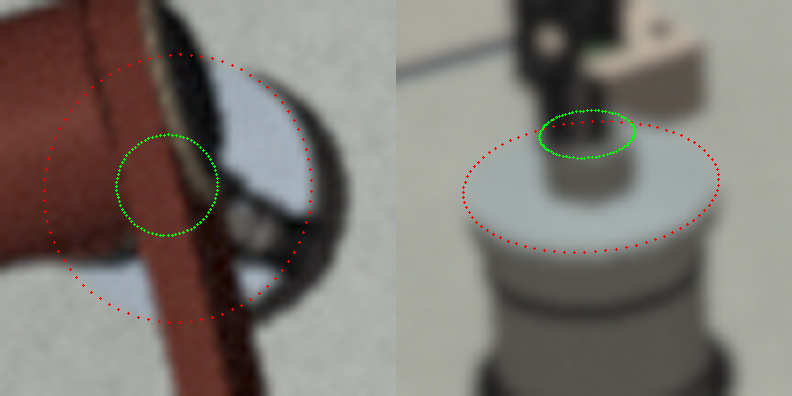

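Side view: the pair is seated and the collar is within about 1 mm of the prediction. Going down around the collar.

>>> apply_moves --pt "0 0 0.5 0 0 0" --pt "0 0 1 0 0 0" --pt "0 0 1.5 0 0 0" --pt "0 0 2 0 0 0" --pt "0 0 2.3 0 0 0" --pt "0 0 2.5 0 0 0" --pt "0 0 2.6 0 0 0" --pt "0 0 2.6 0 0 0"

```text
t: 13.7
tool_pos: [0.4686, 0.2189, 0.114]
tool_rot: [-0.62, -3.078, 0.0]
contact_force: [-0.2, -0.0, -0.1]
opening: 0.0852
```

```bash
python3 - <<'E'
from h import *
togo([.4686,.2189,.114])
s=cam("side");t=cam("top")
f=lambda d,u,v,w:cv2.resize(d["color"][v-w:v+w,u-w:u+w],(396,396),interpolation=cv2.INTER_CUBIC)
cv2.imwrite("pics/p12.png",np.hstack([f(t,257,225,27),f(s,278,160,27)]))
E
```

```text
t 13.7 pos [0.4686 0.2189 0.114 ] yaxis [ 0.387  0.922 -0.   ] q [ 0.29 -0.1   1.97  0.    1.28 -0.88] F [-0.18 -0.02 -0.1 ] open 0.0852
shift cm [ 0. -0.  0.] level turn [-0.005 -0.016  0.   ]
```

View pics/p12.png

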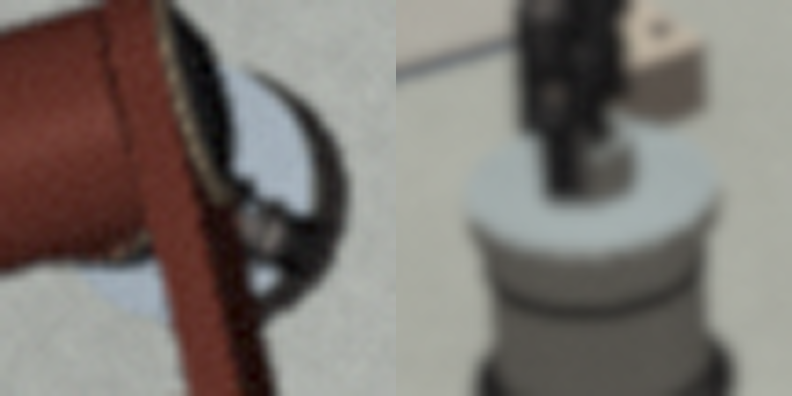

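>>> apply_moves --pt "0 0 0 0 0 0" --pt "0 0 0 0 0 0" --pt "0 0 0 0 0 0" --pt "0 0 0 0 0 0" --pt "0 0 0 0 0 0" --pt "0 0 0 0 0 0" --pt "0 0 0 0 0 0" --pt "0 0 0 0 0 0" --grip 1 --squeeze 30

```text
t: 14.6
tool_pos: [0.469, 0.219, 0.1146]
tool_rot: [-0.62, -3.079, -0.0]
contact_force: [-0.5, -0.9, 3.0]
opening: 0.0404
```

>>> apply_moves --pt "0 0 -0.05 0 0 0" --pt "0 0 -0.1 0 0 0" --pt "0 0 -0.2 0 0 0" --pt "0 0 -0.3 0 0 0" --pt "0 0 -0.3 0 0 0" --squeeze 40

```text
t: 15.1
tool_pos: [0.4689, 0.219, 0.1175]
tool_rot: [-0.62, -3.079, -0.0]
contact_force: [0.1, 0.6, -2.5]
opening: 0.0401
```

```bash
python3 - <<'E'
from h import *
togo([.4686,.2189,.2])
s=cam("side")
f=lambda d,u,v,w:cv2.resize(d["color"][v-w:v+w,u-w:u+w],(396,396),interpolation=cv2.INTER_CUBIC)
cv2.imwrite("pics/p13.png",f(s,278,160,27))
E
```

```text
t 15.1 pos [0.4689 0.219  0.1175] yaxis [ 0.387  0.922 -0.   ] q [ 0.29 -0.11  1.97  0.    1.28 -0.88] F [ 0.11  0.61 -2.46] open 0.0401
shift cm [ 0.03 -0.02 -8.25] level turn [-0.001 -0.009  0.   ]
```

View pics/p13.png

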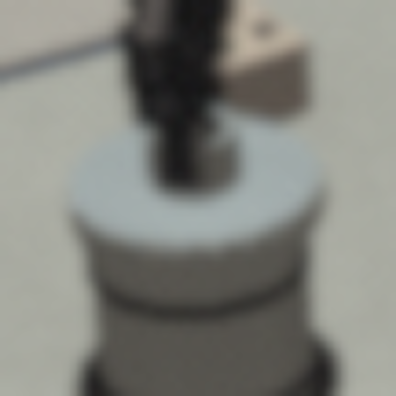

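>>> apply_moves --pt "0 0 -0.2 0 0 0" --pt "0 0 -0.5 0 0 0" --pt "0 0 -0.8 0 0 0" --pt "0 0 -1.1 0 0 0" --pt "0 0 -1.4 0 0 0" --pt "0 0 -1.7 0 0 0" --pt "0 0 -2 0 0 0" --pt "0 0 -2 0 0 0"

```text
t: 15.95
tool_pos: [0.4693, 0.2191, 0.1381]
tool_rot: [0.62, 3.08, 0.001]
contact_force: [-0.5, -0.1, -2.3]
opening: 0.04
```

```bash
python3 - <<'E'
from h import *
togo([.4686,.2189,.2])
s=cam("side")
f=lambda d,u,v,w:cv2.resize(d["color"][v-w:v+w,u-w:u+w],(500,500),interpolation=cv2.INTER_CUBIC)
cv2.imwrite("pics/p14.png",f(s,278,160,27))
E
```

```text
t 15.95 pos [0.4693 0.2191 0.1381] yaxis [0.387 0.922 0.001] q [ 0.29 -0.13  1.95  0.    1.32 -0.88] F [-0.5  -0.06 -2.3 ] open 0.04
shift cm [ 0.05 -0.04 -6.19] level turn [0.008 0.001 0.   ]
```

View pics/p14.png

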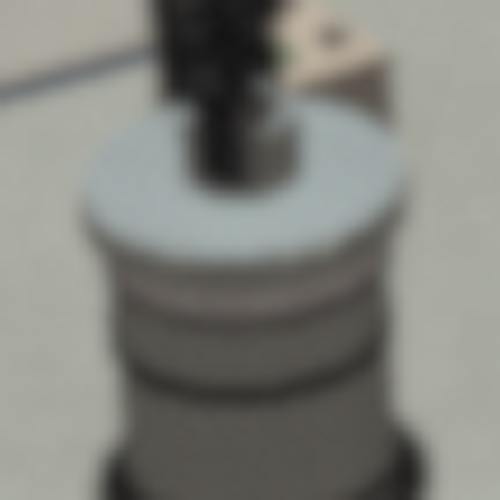

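The cover rises alone, and the brownish flange of the inner lid stays on the rim at (250,300) in the crop. Continuing up.

>>> apply_moves --pt "0 0 -0.4 0 0 0" --pt "0 0 -1 0 0 0" --pt "0 0 -1.7 0 0 0" --pt "0 0 -2.4 0 0 0" --pt "0 0 -3.1 0 0 0" --pt "0 0 -3.8 0 0 0" --pt "0 0 -4.5 0 0 0" --pt "0 0 -5.2 0 0 0" --pt "0 0 -5.9 0 0 0" --pt "0 0 -6.6 0 0 0" --pt "0 0 -7.2 0 0 0" --pt "0 0 -7.6 0 0 0" --pt "0 0 -7.9 0 0 0" --pt "0 0 -8 0 0 0" --pt "0 0 -8 0 0 0" --pt "0 0 -8 0 0 0" --pt "0 0 -8 0 0 0"

```text
t: 17.7
tool_pos: [0.4689, 0.219, 0.2174]
tool_rot: [-0.62, -3.079, -0.0]
contact_force: [0.2, -0.9, -1.6]
opening: 0.0405
```

```bash
python3 - <<'E'
from h import *
togo([.4686,.2189,.218])
s=cam("side")
print(np.abs(ctrl.get_obs()["dq"]).max())
f=lambda d,u,v,w:cv2.resize(d["color"][v-w:v+w,u-w:u+w],(560,560),interpolation=cv2.INTER_CUBIC)
im=f(s,278,150,45);k=560/90;a=np.linspace(0,6.28,80)
for r,z,c in((.051,.106,(0,255,0)),(.01,.162,(0,0,255))):
    for q in proj(s,np.c_[.4686+r*np.cos(a),.2189+r*np.sin(a),0*a+z]):
        q=(q-[233,105]+.5)*k;cv2.circle(im,(int(q[0]),int(q[1])),1,c,-1)
cv2.imwrite("pics/p15.png",im);cv2.imwrite("pics/p16.png",s["color"])
E
```

```text
t 17.7 pos [0.4689 0.219  0.2174] yaxis [ 0.387  0.922 -0.   ] q [ 0.29 -0.2   1.87  0.    1.47 -0.88] F [ 0.18 -0.89 -1.56] open 0.0405
shift cm [ 0.03 -0.02 -0.06] level turn [-0.001 -0.009  0.   ]
0.0036442342293414314
```

View pics/p15.png

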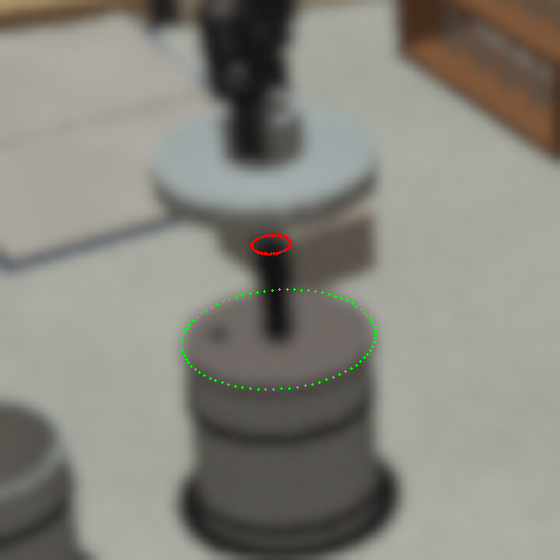

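View pics/p16.png

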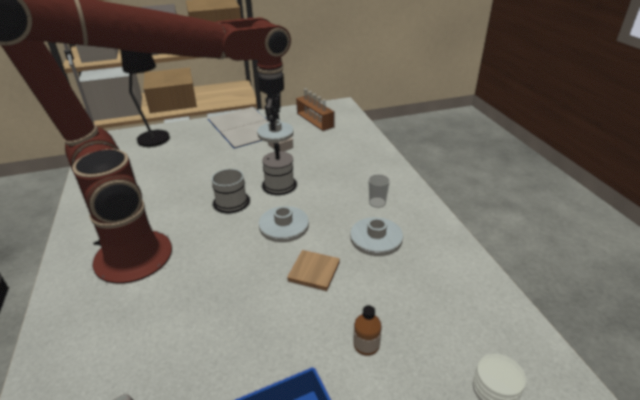

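The inner lid is level on the rim with its hole visible at (217,333) in the crop. The cover is level, with its lower edge at about 0.197 m, and the arm is still. The bystanders have not moved.

```bash
python3 -c "
from station import ctrl
print(ctrl.finish_job())"
```

```text
the job is handed in; nothing more can be done
None
```

The inner lid is seated in the farther of the two vessels, and the arm is holding the dust cover level and still above it. I handed the job in at about 17.7 s; no verdict was reported.

**What I did:** I lifted the nested pair by the knob and lowered it in small steps until the wrist stopped carrying the weight. After letting go of the knob, I gripped the collar and lifted the cover straight up on its own.

**Last checks:**
- **Inner lid:** the flange matches the outline predicted for the seated pose in the side view, and it looks level. The thermometer hole is free.
- **Cover:** its lower edge is at about 0.197 m by my estimate, against the 0.164 m needed. The wrist reads about 1.6 N, close to the cover's weight of about 1.8 N, and the finger opening is 40.5 mm on the 42 mm collar.
- **Bystanders:** the beaker, bottle and stop-clock look unmoved in the side picture; I did not measure their positions.

**Disagreements:**
- The side and top cameras differed by about 2 mm on the vessel's centre, so I aimed between them. The plug went in without any noticeable force.
- As the fingers closed on the collar, the wrist briefly read about 3 N upward, probably the fingertips touching the plate.
- The finger opening read about 2 mm less than the true width on both grips.

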